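Wedge up the hinged carving board

ROBOT

A 7-joint arm with a two-finger parallel gripper is mounted at the origin on the work surface. World frame = base frame: x ahead of the robot, y to its left, z up, the work surface at z = 0. Lengths are in m, angles in rad, forces in N, time in s.
With the tool pointing down it reaches from about 0.4 to 0.9 m from the base axis. Payload 5.6 kg.
Tool frame: the origin (TCP) lies on the centre line of the jaws, within the pads' length; the fingertips stand 8 mm ahead of it and the grasp point (between the pads) lies 11 mm behind it; z points along the fingers, y is the line along which they close (so a half turn about z gives the same grasp; the last joint's range is limited). The gripper opens to 92 mm and grips with 3 to 60 N. Pads are 20 mm wide; open, the fingers measure 128 mm over their backs; the gripper's body (75 mm by 189 mm) begins 69 mm behind the grasp point.
Start: joints at [1.066, 0.468, -0.012, 1.603, 0.006, 1.071, -0.056], TCP at [0.29, -0.582, 0.223] pointing down, gripper open.
Joint ranges: [-2.53, 2.53], [-0.31, 2.02], [-1.57, 1.55], [0.28, 2.44], [-1.29, 4.43], [0.15, 1.84], [-2.92, 2.92]. Speed limits (rad/s): [2.57, 2.57, 3.14, 3.14, 3.14, 3.14, 3.14].

INTERFACE

Orientations are given as a unit quaternion [w, x, y, z].
In Python, from plant import sensors, optics, ctrl, nets gives the robot as it stands.
- The arm moves only by the tool drive_tool, never from a script. Its argument "rows" is a list of rows, each a list of 5 numbers: the shift along the tool's x, y, z in units of 4 cm (1.0 is 4 cm), then the turn about the tool's z in units of 1.5 rad (1.0 is 1.5 rad), then the finger opening in mm, from 0 to 91.9. A call has 1 to 20 rows; each row shifts and turns the commanded pose from where the row before left it, along the tool's axes as they then stand; what a row does not reach is not made up. A row lasts 1/8 s, in which the tool goes at most 62.5 mm and 10.7 degrees, less where a joint would pass 70% of its speed; a pose out of reach is approached as far as the arm can. A call with a number of a shift or a turn outside -1 to 1 is refused whole. A call with a gripper value outside its range is refused whole. The fingers move at their own pace and stop on an object; "grip_force" is the grip in N (left out, the last holds). Time passes only in rows, so rows that do not move let the fingers close. It gives the time, the measured TCP pose, the force, the opening and the grip force at its end, in the units of the state.
- sensors.get_obs(): the state, without advancing time (a new reading comes with each control period).
- optics.capture(name): name is "scene" or "top"; returns a dict with "img" (480x640x3 uint8, red, green, blue), "range_z" (480x640 float32, m along the optical axis (not along the pixel's ray), 0 where there is no reading), "fovy" (degrees; the focal length in pixels is half the picture's height over the tangent of half this angle, whatever the lens; pixels are square), "cx", "cy" (the principal point, pixels), "rvec" (rotation vector, rad) and "tvec" (3), from world to camera coordinates, as OpenCV has them. Camera axes: x right, y down, z forward; pixel columns grow to the right and rows downward; lengths in m; the calibration is good to about 2 mm. A picture is of the moment at which its call begins.
- ctrl.close_job(): hands the job in; it is judged then, once.
Trained networks look in a picture, given as the dict that the camera call returned (one of the last four; its "shot" number tells which), for a name from the list of things; names that differ only in an ending like _2 or _b are one class to them, and where a whole thing is asked for, a point or a joint stands for the part that bears it (a point fixed in the world has none). Each returns a list of dicts, best first, with "confidence" (0 to 1); they miss things now and then, are a little off and sometimes report something else, mostly with a low value. They report only what shows in the picture. A call takes as long as a camera call. They do not tell look-alikes from the thing itself.
- nets.spot_in(picture, thing): "rect" ([left, top, width, height] in pixels, round what is visible of it).
- nets.regions_of(picture, thing): "pixels" (480x640 bool, what is visible of it) and "rect" ([left, top, width, height] in pixels, round what is visible of it).
The state is a dict: "t": time; "q": joint angles; "qd": joint speeds; "joint_torque": joint torques, N m; "eef_pos": TCP position; "eef_rot": TCP orientation; "contact_force": force on the tool from outside, world axes, zero at the start; "ft_torque": the same for the moment, N m; "finger_gap": finger opening in m; "gripper_force": force on a finger pad.
Only numpy, scipy, OpenCV 4.12 (cv2) and the standard library are available. Lean on these libraries where they do the work, as an engineer would, in place of code of your own. Each camera call takes 0.05 s, during which the arm holds its last target. There are 200 camera calls.

TASK

Take the thicker, red-gripped wooden wedge by its grip and push it, thin end first and flat on the dark base plank, under the free front edge of the hinged carving board, between its two rests, until that edge has just lifted off them: about 4 mm, which is when the edge stands at the wedge's dark line. Raise the board gently, never by more than a centimetre, with the wedge alone and not the gripper carrying it, and finish still holding the wedge by its grip in that place. Leave the other loose things where they are.

Things in the scene. Friction and masses are not known exactly. Their poses are not given: they have to be found in the camera images.
- wedge: Mid-brown wooden wedge to use, 110 (x) x 60 (y) mm, flat on the bench, 0.15 kg. Origin: centre of its underside; thin end at its +x. Sloping top: straight from 4 thick at x = 55 to 22 thick at x = -45, then level to x = -55. Upright red grip block on it, 30 (x) x 24 (y), centred at x = -40, top at z = 62. Dark line across the slope at x = -1, where it is 14 thick (56 from the thin end).
- wedge_grip (a point): Point in the wedge's red grip block to hold: 44 mm above the underside, at x = -40, y = 0 of the wedge. The block is 24 mm wide along the wedge's y.
- wedge_tip (a point): Middle of the wedge's thin end, on its underside (x = +55, z = 0 of the wedge).
- base: Fixed dark plank on the bench, 340 (x) x 200 (y) x 18 mm thick, x from -185 to 155; origin on its underside, mid-width. Its bare front, x = -185 to -50, is an apron where the wedge slides; the wedge goes in along the base's +x. Two black steel rests, 22 x 25, 10 high, stand on it at x = -35, y = 75 and -75, with a clear way 125 wide between them under the board.
- board: Light wooden board, 175 (x) x 170 (y) x 18 mm, half-carved bowl and brass dogs on top (25 high). Hinged at its far end on a level pin along y, at x = 125, z = 37 of the base. Origin: on the pin, mid-width, mid-thickness; it reaches along -x to the free front edge, which lies by weight alone (0.7 kg in all, no spring or latch) on the rests, 10 above the plank.
- board_edge (a point): Middle of the lower corner of the board's free front edge: at rest at x = -50, y = 0, z = 28 mm of the base (28 mm above the bench). It rises as the board lifts.
- base_rest (a point): Fixed point on the top face of the base plank right below the board's resting free edge (x = -50, y = 0, z = 18 mm of the base).
- shim: Bystander, not to be used: another wedge of the same outline, pale wood with a blue grip, only 8 mm thick at the back of its slope. Origin at the centre of its underside.
- glue: Bystander: yellow bottle, 60 across, 160 high, standing. Origin under its centre.
- wax: Bystander: low steel tin, 72 across, 60 high. Origin under its centre.
- offcut: Bystander: dark wood block 90 x 50 x 35. Origin under its centre.
- cup: Bystander: blue mug, 76 across, 90 high. Origin under its centre.
Mind the look-alikes: they are no part of the job. What is shaped like the wedge but pink or turquoise is not meant.

How it is judged:
At the end, for the whole second after the job is handed in: Board edge still, 2 to 6 mm above rest, bearing on the wedge (over 0.5 N), not on the robot (under 0.3 N); wedge flat on the base (within 2.5 mm, 0.06 rad), still, held by its grip (over 2 N, grasp point within 30 mm); bystanders within 30 mm of their starts (z of board_edge in the frame of base between 0.03 and 0.034 m and angular speed of board below 0.05 rad/s and contact force between wedge and board above 0.5 N and contact force between each of the arm, the fingers and board below 0.3 N and z of wedge in the frame of base between 0.016 and 0.0205 m and angle between wedge's own z axis and vertical below 0.06 rad and linear speed of wedge below 0.02 m/s and contact force between the fingers and wedge above 2 N and distance between the grasp point and wedge_grip below 0.03 m and distance of each of shim, glue, wax, offcut, cup from where it was at the start of the episode below 0.03 m); the arm keeps its last pose, push and grip.
It fails at once if the board's free edge is raised by more than 10 mm (z of board_edge in the frame of base above 0.038 m).
It fails at once if the gripper or arm presses on the board (over 3 N) (contact force between any of the arm, the fingers and board above 3 N).
It fails at once if a bystander is moved by more than 30 mm (distance of any of shim, glue, wax, offcut, cup from where it was at the start of the episode above 0.03 m).
It also fails if it takes over 42 s, if anything falls off the work surface, if the arm or the gripper's body presses on something with over 40 N, if the wrist force passes 120 N, or if a joint passes its speed limit or range.

## Working session

There is one attempt and no reset: what is moved stays moved. The work goes in short steps, Python scripts to look and compute and a tool call to move; the robot and the scene stay as the last step left them, time stands still between calls to the robot, and variables do not carry over. Pictures are saved under pics/ and viewed, at most 10 in all, crops included, and the job is handed in when it is done.

Besides the shell and the picture viewer there is one more tool, called after "Call:" in YAML: its name, and indented under it one key for each argument. drive_tool: Moves the arm, as the interface text tells. Its arguments: {"type":"object","properties":{"rows":{"type":"array"},"grip_force":{"type":"number"}},"required":["rows"]}

```bash
mkdir -p pics; cat > h.py <<'E'
import numpy as np, cv2
from plant import sensors, optics, ctrl, nets
def K(p):
    f=240/np.tan(np.radians(p['fovy'])/2); return f
def cloud(p):
    f=K(p); z=p['range_z']; v,u=np.mgrid[:480,:640]
    c=np.stack([(u-p['cx'])*z/f,(v-p['cy'])*z/f,z],-1)
    R=cv2.Rodrigues(np.array(p['rvec'],float))[0]
    w=(c-np.array(p['tvec']).ravel())@R
    w[z<=0]=np.nan
    return w
def save(p,n): cv2.imwrite('pics/'+n,p['img'][:,:,::-1])
E
python3 - <<'E'
from h import *
for c in('top','scene'):
    p=optics.capture(c); save(p,c+'0.png'); w=cloud(p); np.savez(c+'0.npz',w=w,img=p['img'])
    for t in('wedge','base','board','shim','glue','wax','offcut','cup'):
        for r in nets.regions_of(p,t)[:3]:
            q=w[r['pixels']]; q=q[~np.isnan(q[:,0])]
            print(c,t,round(r['confidence'],2),r['rect'],np.nanmedian(q,0).round(3),np.nanpercentile(q,98,axis=0).round(3) if len(q) else '')
o=sensors.get_obs(); print(o['eef_pos'],o['eef_rot'],o['t'])
E
```

```text
top wedge 0.94 [334.8, 224.4, 41.4, 25.1] [ 0.557 -0.086  0.013] [ 0.592 -0.034  0.064]
top wedge 0.82 [453.4, 246.9, 45.5, 39.9] [ 0.473 -0.407  0.014] [ 0.514 -0.357  0.064]
top wedge 0.57 [392.9, 185.3, 29.4, 39.6] [ 0.64  -0.225  0.013] [ 0.698 -0.197  0.064]
top base 0.81 [221.7, 167.7, 78.6, 124.3] [0.573 0.161 0.023] [0.745 0.259 0.07 ]
top board 0.8 [233.0, 172.9, 63.5, 68.1] [0.63  0.159 0.048] [0.719 0.243 0.071]
top shim 0.61 [394.3, 234.0, 28.9, 44.5] [ 0.498 -0.225  0.007] [ 0.554 -0.198  0.065]
top glue 0.85 [129.3, 186.5, 33.2, 32.4] [0.636 0.464 0.103] [0.672 0.497 0.162]
top glue 0.66 [226.7, 170.5, 72.7, 122.8] [0.573 0.16  0.024] [0.744 0.257 0.07 ]
top glue 0.55 [393.1, 186.6, 29.1, 42.2] [ 0.641 -0.225  0.014] [ 0.696 -0.198  0.064]
top wax 0.59 [135.6, 230.0, 34.5, 27.7] [0.539 0.455 0.058] [0.571 0.491 0.065]
top offcut 0.91 [160.0, 266.9, 36.8, 29.9] [0.431 0.384 0.034] [0.464 0.43  0.041]
scene wedge 0.85 [118.0, 293.3, 59.9, 35.5] [ 0.495 -0.402  0.014] [ 0.529 -0.354  0.063]
scene wedge 0.64 [130.8, 251.0, 56.9, 29.9] [ 0.357 -0.332  0.014] [ 0.377 -0.266  
[... 268 characters left out ...]
1]
scene board 0.84 [337.7, 207.9, 98.4, 55.9] [0.647 0.143 0.047] [0.722 0.241 0.07 ]
scene shim 0.82 [205.5, 251.1, 35.1, 55.1] [ 0.489 -0.232  0.007] [ 0.55  -0.199  0.063]
scene shim 0.15 [339.7, 202.8, 96.1, 62.5] [0.647 0.144 0.047] [0.722 0.241 0.07 ]
scene glue 0.69 [455.7, 148.9, 28.8, 57.8] [0.656 0.458 0.079] [0.676 0.485 0.159]
scene wax 0.91 [424.2, 165.5, 26.1, 23.3] [0.555 0.444 0.048] [0.579 0.488 0.062]
scene offcut 0.35 [455.1, 147.7, 29.9, 59.3] [0.655 0.459 0.077] [0.675 0.658 0.159]
scene cup 0.62 [112.4, 329.6, 60.9, 66.1] [ 0.629 -0.467  0.059] [ 0.679 -0.432  0.091]
[ 0.28960023 -0.58193319  0.22259388] [2.67604519e-05 9.73466549e-01 2.28829363e-01 4.26042597e-06] 0.9
```

```bash
python3 - <<'E'
import cv2
a=cv2.imread('pics/top0.png')[150:320,110:520]
b=cv2.imread('pics/scene0.png')[130:410,90:510]
a=cv2.resize(a,(800,332),interpolation=2);cv2.imwrite('pics/topc.png',a)
cv2.imwrite('pics/scenec.png',cv2.resize(b,(800,533),interpolation=2))
E
```

```text
(no output)
```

View pics/topc.png

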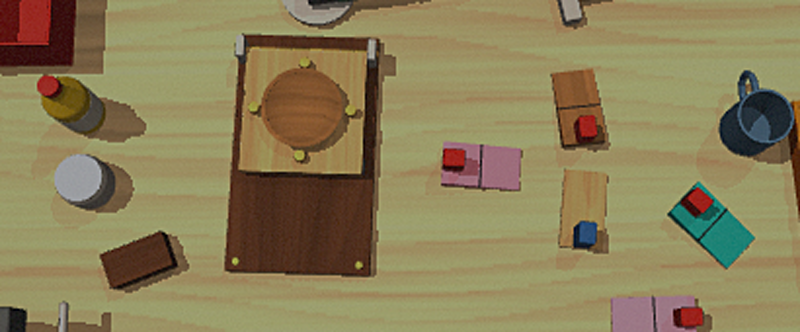

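View pics/scenec.png

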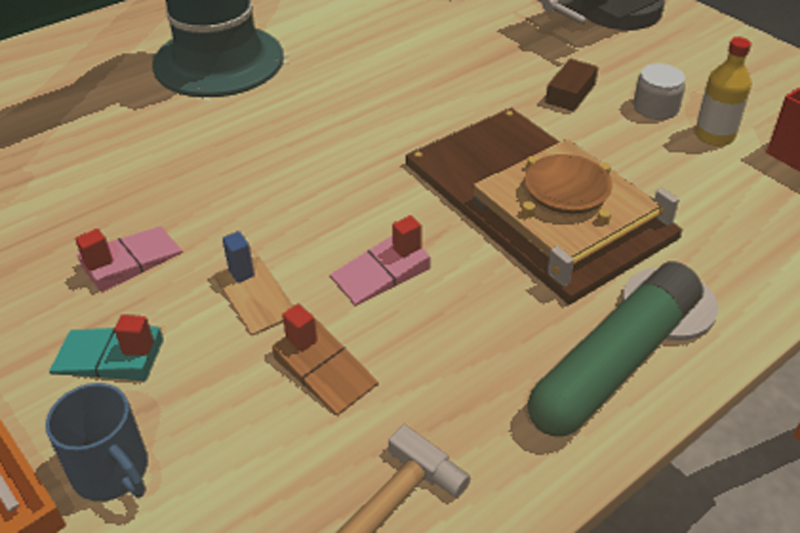

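The top view shows the brown wedge with the red grip at crop (580,108), thin end away from the robot. The blue-gripped shim is just in front of it at (583,208). The pink and turquoise ones are look-alikes, and the base and board are at (305,155) with the apron toward the robot.

```bash
cat > g.py <<'E'
from h import *
def rect(q):
    return cv2.minAreaRect((q[:,:2]*1000).astype(np.float32))
E
python3 - <<'E'
from g import *
for c in('top','scene'):
    d=np.load(c+'0.npz'); w=d['w']; img=d['img'].astype(int)
    x,y,z=w[...,0],w[...,1],w[...,2]
    m=(x>.55)&(x<.72)&(abs(y+.227)<.06)
    bx=m&(z>.003)&~((x<.565)&(z<.01)); 
    print(c,'wedge foot',rect(w[bx]))
    red=m&(img[...,0]>2*img[...,1]+20)&(z>.03); print(' grip med',np.median(w[red],0),red.sum())
    top=m&(z>.058); print(' grip top',top.sum(),rect(w[top]), np.median(z[top]))
    sl=m&(z>.003)&(z<.03)&(img.sum(-1)<np.percentile(img[bx].sum(-1),6)); print(' dark',np.median(w[sl],0))
    B=(x>.35)&(x<.78)&(y>.03)&(y<.29)&(z>.010)&(z<.023)
    n,l,s,_=cv2.connectedComponentsWithStats(B.astype(np.uint8)); k=1+s[1:,4].argmax(); q=w[l==k]
    print(' base',rect(q),np.median(q[:,2]),cv2.boxPoints(rect(q)).round(0).tolist())
    T=(x>.5)&(x<.78)&(y>.03)&(y<.29)&(z>.038)&(z<.053)
    n,l,s,_=cv2.connectedComponentsWithStats(T.astype(np.uint8)); k=1+s[1:,4].argmax(); q=w[l==k]
    print(' board',rect(q),np.median(q[:,2]),cv2.boxPoints(rect(q)).round(0).tolist())
E
```

```text
top wedge foot ((634.4434204101562, -226.9366455078125), (168.94203186035156, 119.61492919921875), 0.1805429607629776)
 grip med [ 0.60410067 -0.22957584  0.0609563 ] 117
 grip top 89 ((606.2238159179688, -230.68797302246094), (29.681453704833984, 22.068462371826172), 4.677361965179443) 0.062171556289485175
 dark [ 0.59331531 -0.22074723  0.01219224]
 base ((565.72119140625, 163.15538024902344), (201.1541748046875, 303.7994384765625), 87.55281829833984) 0.017642793587651466 [[410.0, 69.0], [713.0, 56.0], [722.0, 257.0], [418.0, 270.0]]
 board ((638.0909423828125, 163.763671875), (195.68408203125, 188.25392150878906), 83.61405944824219) 0.04562450697231266 [[534.0, 77.0], [721.0, 56.0], [743.0, 251.0], [555.0, 271.0]]
scene wedge foot ((642.4593505859375, -226.33058166503906), (149.01513671875, 117.6783218383789), 1.9990698099136353)
 grip med [ 0.60715275 -0.23349946  0.06190492] 104
 grip top 127 ((607.2970581054688, -231.7880401611328), (29.88253402709961, 22.59855079650879), 5.75309944152832) 0.061812288791831295
 dark [ 0.62079669 -0.23701814  0.02492958]
 base ((583.607421875, 162.17184448242188), (203.9423065185547, 343.00408935546875), 87.22725677490234) 0.01765906911326085 [[407.0, 69.0], [750.0, 52.0], [760.0, 256.0], [417.0, 272.0]]
 board ((643.206787109375, 158.86288452148438), (199.47291564941406, 191.4967498779297), 87.4602279663086) 0.045410709141457214 [[543.0, 63.0], [734.0, 55.0], [743.0, 254.0], [552.0, 263.0]]
```

Call:
drive_tool:
  rows:
    - [0,0,0,0.083,60]
    - [0,0,0,0.082,60]
    - [0,0,0,0.082,60]
    - [0.72,-0.67,0,0,60]
    - [0.72,-0.67,0,0,60]
    - [0.72,-0.67,0,0,60]
    - [0.72,-0.67,0,0,60]
    - [0.72,-0.67,0,0,60]
    - [0.72,-0.67,0,0,60]
    - [0.72,-0.67,0,0,60]
    - [0.72,-0.67,0,0,60]
    - [0.72,-0.67,0,0,60]
    - [0.72,-0.67,0,0,60]
    - [0.72,-0.67,0,0,60]
    - [0.72,-0.67,0,0,60]
    - [0,0,0,0,60]
    - [0,0,0,0,60]

```text
t: 3.02
eef_pos: [0.6039, -0.231, 0.2224]
eef_rot: [0.0, 0.999, 0.045, -0.0]
contact_force: [-0.5, -0.2, 0.2]
finger_gap: 0.06
gripper_force: 0.0
```

Call:
drive_tool:
  rows:
    - [0.06,0,0.5,0,60]
    - [0,0,0.6,0,60]
    - [0,0,0.6,0,60]
    - [0,0,0.6,0,60]
    - [0,0,0.6,0,60]
    - [0,0,0.6,0,60]
    - [0,0,0.5,0,60]
    - [0,0,0.4,0,60]
    - [0,0,0.28,0,60]
    - [0,0,0,0,60]
    - [0,0,0,0,10]
    - [0,0,0,0,10]
    - [0,0,0,0,10]
    - [0,0,0,0,10]
    - [0,0,0,0,10]
    - [0,0,0,0,10]
  grip_force: 30

```text
t: 5.03
eef_pos: [0.607, -0.2302, 0.0357]
eef_rot: [0.0, 0.999, 0.046, 0.0]
contact_force: [-1.1, 0.3, 3.2]
finger_gap: 0.0238
gripper_force: 30.0
```

Call:
drive_tool:
  rows:
    - [0,0,-0.3,0,10]
    - [0,0,-0.6,0,10]
    - [0,0,-0.8,0,10]
    - [0,0,-0.8,0.045,10]
    - [0,0,0,0.046,10]
    - [-0.348,-0.698,0,0,10]
    - [-0.348,-0.698,0,0,10]
    - [-0.348,-0.698,0,0,10]
    - [-0.348,-0.698,0,0,10]
    - [-0.348,-0.698,0,0,10]
    - [-0.348,-0.698,0,0,10]
    - [-0.348,-0.698,0,0,10]
    - [-0.348,-0.698,0,0,10]
    - [-0.348,-0.698,0,0,10]
    - [-0.348,-0.698,0,0,10]
    - [-0.348,-0.698,0,0,10]
    - [-0.348,-0.698,0,0,10]
    - [-0.348,-0.698,0,0,10]
    - [-0.348,-0.698,0,0,10]
    - [0,0,0,0,10]
  grip_force: 40

```text
t: 7.52
eef_pos: [0.4287, 0.1716, 0.1358]
eef_rot: [-0.0, 1.0, -0.02, -0.0]
contact_force: [0.1, -0.5, -0.9]
finger_gap: 0.0236
gripper_force: 40.0
```

```bash
python3 - <<'E'
from g import *
o=sensors.get_obs(); print(o['eef_pos'],o['contact_force'],o['ft_torque'])
for c in('top','scene'):
    p=optics.capture(c); w=cloud(p); np.savez(c+'1.npz',w=w,img=p['img'])
    im=p['img'][150:330,200:380] if c=='top' else p['img'][150:330,280:480]
    cv2.imwrite('pics/%s1.png'%c,cv2.resize(im[:,:,::-1],None,fx=3.2,fy=3.2,interpolation=2))
E
python3 -c "
import cv2,numpy as np
a=cv2.imread('pics/top1.png');b=cv2.imread('pics/scene1.png')
a=cv2.resize(a,(400,400));b=cv2.resize(b,(400,360));b=np.vstack([b,np.zeros((40,400,3),np.uint8)])
cv2.imwrite('pics/both1.png',np.hstack([a,b]))"
```

```text
[0.42872637 0.17155119 0.13578674] [ 0.05126693 -0.47534051 -0.88117041] [ 0.05744471  0.04422323 -0.00189349]
```

View pics/both1.png

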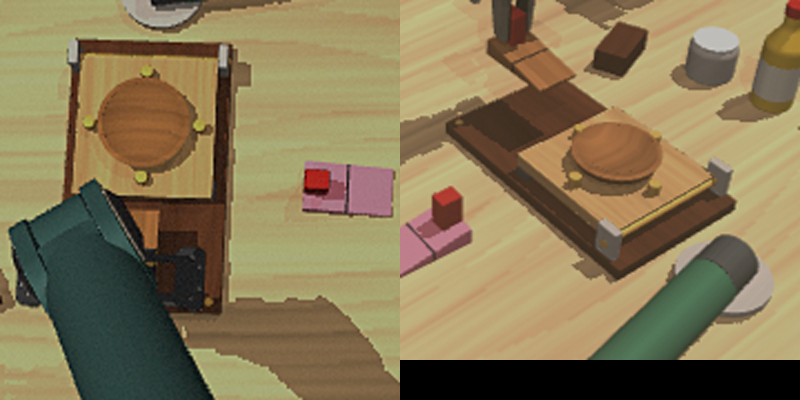

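The wedge is held and level-looking above the apron, at (530,60) in the scene half, roughly in line with the base. I'll check the hold and the board edge numerically.

```bash
python3 - <<'E'
from g import *
yaw=-.042; tcp=np.array([.4287,.1716,.1358])
c,s=np.cos(yaw),np.sin(yaw)
for n in('scene1','top1','scene0','top0'):
    w=np.load(n+'.npz')['w']; d=w-tcp; X=d[...,0]*c+d[...,1]*s; Y=-d[...,0]*s+d[...,1]*c; Z=d[...,2]+.0357
    if n[-1]=='1':
        m=(X>.02)&(X<.11)&(abs(Y)<.045)&(Z>-.005)&(Z<.03)
        q=np.c_[X[m],Y[m],Z[m]]
        if len(q)>30:
            for _ in range(2):
                A=np.c_[q[:,0],q[:,1],np.ones(len(q))]; k=np.linalg.lstsq(A,q[:,2],rcond=None)[0]; r=q[:,2]-A@k; q=q[abs(r)<.003]
            print(n,len(q),'slope x,y,at grip40',k,'expect -.18,0; z@x=.039:',k@[.039,0,1],'exp .014','tip X',q[:,0].max(),'Y range',q[:,1].min(),q[:,1].max())
    x,y,z=w[...,0],w[...,1],w[...,2]
    # board front edge & sides (top face), in tool-aligned axes rel. to tcp
    m=(z>.042)&(z<.050)&(x>.5)&(x<.75)&(abs(y-.163)<.084)
    for lo,hi in((-.07,-.03),(-.02,.02),(.03,.07)):
        k=m&(Y>lo)&(Y<hi); print(n,'edge X',np.percentile(X[k],[0,1,2]).round(4),end=' ')
    k=m&(X>.13)&(X<.25); print('Y',np.percentile(Y[k],[.5,99.5]).round(4))
    b=(z>.013)&(z<.021)&(X>.0)&(X<.1)&(abs(Y)<.12)&(x>.40)
    if b.sum()>20 and n[-1]=='0':
        print(n,' base Y',np.percentile(Y[b],[.5,99.5]).round(4))
        for x0 in(.0,.09):
            k=(z>.013)&(z<.021)&(abs(X-x0-.01)<.012)&(abs(Y)<.12); print('   ',x0,np.percentile(Y[k],[.5,99.5]).round(4))
        f=(z>.014)&(z<.021)&(abs(Y)<.08)&(X<.05)&(X>-.06);print('  front X',np.percentile(X[f],[0,1]))
E
```

```text
scene1 429 slope x,y,at grip40 [-0.17832657  0.02806264  0.02029442] expect -.18,0; z@x=.039: 0.013339686904123616 exp .014 tip X 0.09586002059838084 Y range -0.03326256488421513 0.029440186244564077
scene1 edge X [0.1194 0.123  0.1237] scene1 edge X [0.1191 0.12   0.1222] scene1 edge X [0.1204 0.1213 0.123 ] Y [-0.0854  0.0816]
top1 109 slope x,y,at grip40 [-0.17619499  0.00714468  0.02017944] expect -.18,0; z@x=.039: 0.01330783802374836 exp .014 tip X 0.09402250817734702 Y range -0.030862800909329895 0.003102905698303
top1 edge X [0.1201 0.1215 0.122 ] top1 edge X [0.1198 0.1203 0.1206] top1 edge X [0.1248 0.1277 0.1307] Y [-0.0839  0.0815]
scene0 edge X [0.1201 0.1221 0.124 ] scene0 edge X [0.1191 0.1205 0.1218] scene0 edge X [0.1199 0.1222 0.1234] Y [-0.0858  0.0818]
scene0  base Y [-0.1022  0.0956]
    0.0 [-0.1019  0.0952]
    0.09 [-0.1029  0.0937]
  front X [-0.01600074 -0.01364359]
top0 edge X [0.12   0.1214 0.122 ] top0 edge X [0.12   0.1203 0.1205] top0 edge X [0.1201 0.1218 0.1223] Y [-0.084   0.0814]
top0  base Y [-0.1014  0.0964]
    0.0 [-0.1014  0.0962]
    0.09 [-0.1008  0.0957]
  front X [-0.01461438 -0.01386699]
```

Call:
drive_tool:
  rows:
    - [0.25,0.06,0,0,10]
    - [0,0,0.4,0,10]
    - [0,0,0.4,0,10]
    - [0,0,0.4,0,10]
    - [0,0,0.4,0,10]
    - [0,0,0.2,0,10]
    - [0,0,0.12,0,10]
    - [0,0,0.08,0,10]
    - [0,0,0.03,0,10]
    - [0,0,0.02,0,10]
    - [0,0,0,0,10]
    - [0,0,0,0,10]
    - [0,0,0,0,10]

```text
t: 9.25
eef_pos: [0.44, 0.1666, 0.0537]
eef_rot: [-0.0, 1.0, -0.023, 0.0]
contact_force: [-0.5, 0.1, 3.1]
finger_gap: 0.0238
gripper_force: 40.0
```

Call:
drive_tool:
  rows:
    - [0.1,0,0,0,10]
    - [0.1,0,0,0,10]
    - [0.1,0,0,0,10]
    - [0.1,0,0,0,10]
    - [0.1,0,0,0,10]
    - [0.1,0,0,0,10]
    - [0.1,0,0,0,10]
    - [0.1,0,0,0,10]
    - [0.1,0,0,0,10]
    - [0.1,0,0,0,10]
    - [0.1,0,0,0,10]
    - [0.05,0,0,0,10]
    - [0,0,0,0,10]
    - [0,0,0,0,10]

```text
t: 11.0
eef_pos: [0.4855, 0.1646, 0.0537]
eef_rot: [-0.0, 1.0, -0.022, -0.0]
contact_force: [-2.4, 0.2, 5.6]
finger_gap: 0.0238
gripper_force: 40.0
```

```bash
cat > chk.py <<'E'
from g import *
import sys
o=sensors.get_obs(); e=np.array(o['eef_pos']); print(e,np.round(o['contact_force'],1),np.round(o['ft_torque'],2))
yaw=2*np.arctan2(o['eef_rot'][2],o['eef_rot'][1]); 
d=e-np.array([.4287,.1716,.1358]); print('yaw',yaw,'progress X',d[0]*np.cos(.042)-d[1]*np.sin(.042))
p=optics.capture('scene'); w=cloud(p)
x,y,z=w[...,0],w[...,1],w[...,2]
w0=np.load('scene0.npz')['w']
s=(abs(x-.575)<.018)&(abs(y-.16)<.08)&(z>.035); s&=(w0[...,2]>.042)&(w0[...,2]<.05)
print('board rise near edge',np.median((w[...,2]-w0[...,2])[s]),s.sum())
im=p['img'][190:270,300:410]; cv2.imwrite('pics/%s.png'%sys.argv[1],cv2.resize(im[:,:,::-1],(770,560),interpolation=2))
E
python3 chk.py c1
```

```text
[0.48548328 0.16464373 0.05368512] [-2.4  0.2  5.6] [0.01 0.52 0.02]
yaw -0.04495897617117691 progress X 0.05702528030822144
board rise near edge 8.257297715860007e-06 314
```

Call:
drive_tool:
  rows:
    - [0.05,0,0,0,10]
    - [0.05,0,0,0,10]
    - [0.05,0,0,0,10]
    - [0.05,0,0,0,10]
    - [0.05,0,0,0,10]
    - [0.05,0,0,0,10]
    - [0.05,0,0,0,10]
    - [0.05,0,0,0,10]
    - [0.05,0,0,0,10]
    - [0.04,0,0,0,10]
    - [0,0,0,0,10]
    - [0,0,0,0,10]

```text
t: 12.55
eef_pos: [0.5017, 0.1642, 0.0537]
eef_rot: [0.001, 1.0, -0.022, -0.003]
contact_force: [-12.7, 0.9, 14.5]
finger_gap: 0.0237
gripper_force: 40.0
```

```bash
python3 chk.py c2
```

```text
[0.50167093 0.164173   0.05366048] [-12.7   0.9  14.5] [ 0.24  2.27 -0.  ]
yaw -0.04392168604978258 progress X 0.07321842126748207
board rise near edge 0.002101900053738927 337
```

View pics/c2.png

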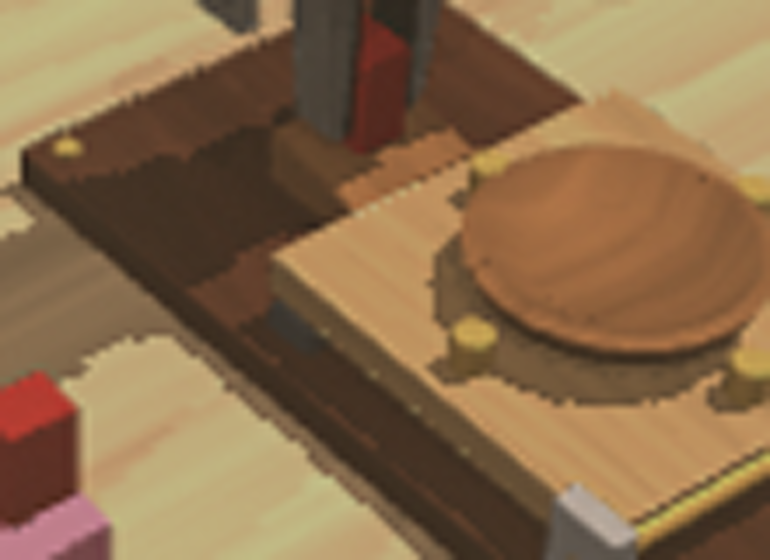

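The wedge sits under the front edge between the rests, with the grip clear of the board. The edge is up about 2.5 mm, so roughly 8 mm remains.

Call:
drive_tool:
  rows:
    - [0.05,0,0,0,10]
    - [0.05,0,0,0,10]
    - [0.05,0,0,0,10]
    - [0.04,0,0,0,10]
    - [0,0,0,0,10]
    - [0,0,0,0,10]
    - [0,0,0,0,10]
    - [0,0,0,0,10]

```text
t: 13.6
eef_pos: [0.5093, 0.1638, 0.0536]
eef_rot: [0.001, 1.0, -0.022, -0.003]
contact_force: [-12.5, 0.3, 13.1]
finger_gap: 0.0236
gripper_force: 40.0
```

```bash
python3 chk.py c3
```

```text
[0.50928759 0.16383724 0.05364479] [-12.5   0.3  13.1] [0.28 2.26 0.04]
yaw -0.04396744383639379 progress X 0.0808424608099663
board rise near edge 0.0032943899798966586 338
```

View pics/c3.png

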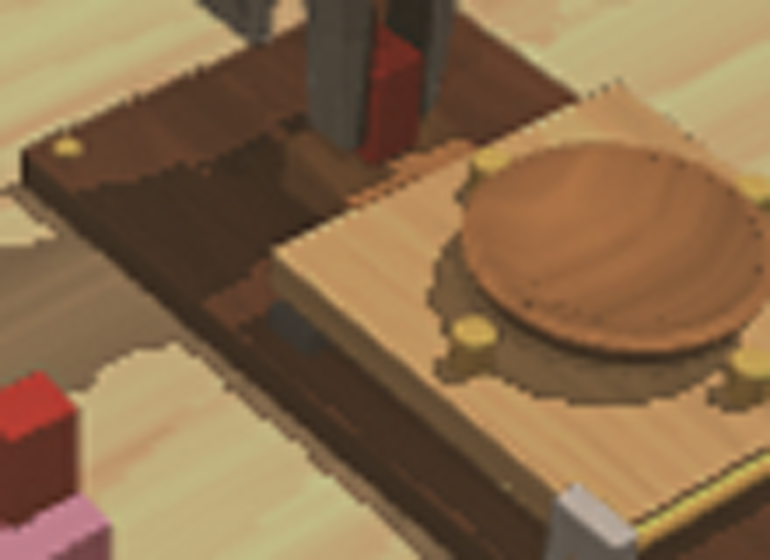

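Rise at the edge is about 3.9 mm, matching the 81 mm of travel, so the wedge is flat and the line is at the edge.

```bash
python3 -c "
from plant import ctrl; print(ctrl.close_job())"
```

```text
the job is handed in; nothing more can be done
None
```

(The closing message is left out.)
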